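# Seat the bored block and hold its plug gauge half drawn

### The job

Set the bored steel block, with its plug gauge still fully in, flat and square into the rectangular pocket of the aluminium fixture plate and let go of it. Then take the gauge by its head and draw it straight up until the dark ring that marks half of its shank is at the top of the block, without lifting the block out of the pocket or pulling the gauge right out; finish still holding the gauge there. Leave the other things on the bench where they are.

Things in the scene. Friction and masses are not known exactly. Their poses are not given: they have to be found in the camera images.
- block: (sizes in mm) loose dark steel block, 60 (its x) x 40 (its y) x 40 high, about 0.6 kg, two small black tapped holes on its top; origin at the centre of its underside, z up. A vertical through bore of 17.5 diameter at its centre holds the gauge. It fits the pocket either way round
- gauge: loose steel plug gauge, 0.09 kg, in the block's bore: shank 16 diameter, 38 long; collar 22 diameter, 4 high; grip head 18 diameter, 22 high. A dark ring 19 below the collar marks half the shank. Origin on the axis under the collar (head top at +26), z up; fully in, the collar rests on the block, origin 40 above the block's underside. It slides freely and drops back in if let go
- nest: aluminium fixture plate, 120 (its x) x 92 (its y) x 16 high, fixed to the bench, with screws at its corners; origin at the centre of its underside, z up. At its centre is a pocket for the block, long side along x, 62.4 x 42.4, 10 deep (floor 6 above the bench), with a 3 chamfer round its mouth
- nest_floor (a point): centre of the pocket's floor, where the centre of the seated block's underside belongs; axes as the plate's
- paint_pen: bystander: white paint marker, 17x139x24, lying in the middle, pointing away from the robot; leave alone
- yellow_pads: bystander: flat yellow pack, 50x72x14, near the front edge; leave alone
- bit_box: bystander: small dark box with a grey lid, 60x67x44, at the front, right of the middle; leave alone
- red_cap: bystander: red plastic pipe cap, 36 wide, 31 high, at the right, behind; leave alone
- step_drill: bystander: stepped cone drill, 27x79x27, lying behind, left of the middle; leave alone
- bearing: bystander: ball bearing, 45 wide, 14 high, in the middle behind the marker; leave alone

How it is judged (in metres and radians):
On the way:
1. the block is seated flat and square in the pocket, let go, the gauge still fully in it (x of block in the frame of nest_floor between -0.003 and 0.003 m and y of block in the frame of nest_floor between -0.003 and 0.003 m and z of block in the frame of nest_floor below 0.002 m and angle between the z axis of block and the z axis of nest, either way round below 0.035 rad and angle between the x axis of block and the x axis of nest, either way round below 0.06 rad and z of gauge in the frame of block below 0.043 m and horizontal distance between gauge and block below 0.003 m and contact force between the fingers and block below 0.3 N and contact force between the fingers and gauge below 0.3 N), for 0.2 s.
At the end, for the whole second after the job is handed in: Block in the pocket: within 3 mm of centre in x and y, under 2 mm off the floor, tilt under 0.035 rad, yaw within 0.06 rad, both parts at rest, block not touched. The fingers hold the gauge, its collar 12 to 26 mm above the block, axis within 0.06 rad of the bore's (x of block in the frame of nest_floor between -0.003 and 0.003 m and y of block in the frame of nest_floor between -0.003 and 0.003 m and z of block in the frame of nest_floor below 0.002 m and angle between the z axis of block and the z axis of nest, either way round below 0.035 rad and angle between the x axis of block and the x axis of nest, either way round below 0.06 rad and z of gauge in the frame of block between 0.052 and 0.066 m and angle between the z axis of gauge and the z axis of block, either way round below 0.06 rad and horizontal distance between gauge and block below 0.004 m and contact force between the fingers and gauge above 1 N and contact force between the fingers and block below 0.3 N and linear speed of each of gauge, block below 0.01 m/s); the arm keeps its last pose, push and grip.
It fails at once if the gauge is drawn more than 6 mm while the block is not down in the pocket (drawn too early, or the block is dragged up with it by more than 4 mm) (z of gauge in the frame of block above 0.046 m and (z of block in the frame of nest_floor above 0.004 m or horizontal distance between block and nest_floor above 0.006 m)).
It fails at once if the gauge is pulled out of the bore (drawn more than 34 mm, or off to the side) (z of gauge in the frame of block above 0.074 m or horizontal distance between gauge and block above 0.04 m).
It fails at once if a bystander is moved by more than 25 mm (distance of any of paint_pen, yellow_pads, bit_box, red_cap, step_drill, bearing from where it was at the start of the episode above 0.025 m).
It also fails if it takes over 48 s, if anything falls off the work surface, if the arm or the gripper's body presses on something with over 40 N, if the wrist force passes 120 N, or if a joint passes its speed limit or range.

### The arm

A 6-joint arm with a two-finger parallel gripper is mounted at the origin on a cart in front of the work surface, level with it; the furniture and walls round the work are solid. World frame = base frame: x ahead of the robot, y to its left, z up, the work surface at z = 0. Lengths are in mm, angles in degrees, forces in N, time in s.
With the tool pointing down it reaches from about 350 to 975 mm from the base axis. Payload 4.9 kg.
Tool frame: the origin (TCP) lies midway between the tips of the shut fingers; the grasp point (between the pads) lies 19 mm behind it; z points along the fingers, y is the line along which they close (so a half turn about z gives the same grasp; the last joint's range is limited). The gripper opens to 85 mm and grips with 20 to 120 N. Pads are 22 mm wide; open, the fingers measure 114 mm over their backs; the gripper's body (76 mm by 85 mm) begins 54 mm behind the grasp point. The pads swing forward as they close: fully open they stand 13 mm farther back than shut.
Start: joints at [59.989, 3.019, 92.412, -0, 84.569, -6.818], TCP at [246.135, 574.473, 231.304] pointing down, gripper open.
Joint ranges: [-172.51, 172.51], [-57.92, 126.97], [3.15, 148.05], [-58.71, 238.71], [5.1, 150.11], [-179.66, 179.66]. Speed limits (degrees/s): [147.25, 147.25, 180, 180, 180, 180].

### API

Orientations are given as [roll, pitch, yaw] about the fixed x, y, z axes, in that order (R = Rz(yaw) Ry(pitch) Rx(roll)).
In Python, from cell import bot gives the robot as it stands.
- The arm moves only by the shell command python3 -m jog 'ROWS' [FORCE]. ROWS is a JSON object of lists of equal length, an entry for each row: "travel": the shift along the tool's x, y, z in mm, a list of three; "turn": the turn, a rotation vector about the tool's x, y, z in degrees, a list of three; "gripper": the opening, from -1 (shut) to 1 (fully open). A call has 1 to 5 rows; each row is the pose to reach, as a shift and turn from the pose commanded when the call began, along the tool's axes at that moment; what a row does not reach only later rows make up. A row lasts 1/10 s, in which the tool goes at most 50 mm and 8.59 degrees, less where a joint would pass 70% of its speed; a pose out of reach is approached as far as the arm can. A call with a gripper value outside its range is refused whole. The fingers move at their own pace and stop on an object; FORCE is the grip in N (left out, the last holds). Time passes only in rows, so rows that repeat a pose let the fingers close. It gives the time, the measured TCP pose, the force, the opening and the grip force at its end, in the units of the state.
- bot.get_state(): the state, without advancing time (a new reading comes with each control period).
- bot.read_camera(name): name is "scene" or "top" or "wrist"; returns the picture (384x512x3 uint8, blue, green, red); there is no depth.
- bot.get_calibration(name): a dict with "intrinsics" (3x3 intrinsics, pixels), "R" (3x3) and "t" (3): a world point X has camera coordinates R X + t. Camera axes: x right, y down, z forward; pixel columns grow to the right and rows downward; lengths in mm; the calibration is good to about 2 mm. A picture is of the moment at which its call begins: read the wrist's pose just before it. get_calibration takes no time and is no camera call; for the wrist camera it gives the pose at the moment of the call.
- bot.close_job(): hands the job in; it is judged then, once.
The state is a dict: "t": time; "joints": joint angles; "joint_vel": joint speeds; "tau": joint torques, N m; "tcp_pos": TCP position; "tcp_rot": TCP orientation; "force": force on the tool from outside, world axes, zero at the start; "moment": the same for the moment, N m; "width": opening from 0.0 (shut) to 1.0 (fully open); "finger_force": force on a finger pad.
Only numpy, scipy, OpenCV 4.12 (cv2) and the standard library are available. Lean on these libraries where they do the work, as an engineer would, in place of code of your own. Each camera call takes 0.05 s, during which the arm holds its last target. There are 200 camera calls.

## Working session

There is one attempt and no reset: what is moved stays moved. The work goes in short steps, Python scripts to look and compute and a shell command to move; the robot and the scene stay as the last step left them, time stands still between calls to the robot, and variables do not carry over. Pictures are saved under pics/ and viewed, at most 12 in all, crops included, and the job is handed in when it is done.

```bash
mkdir -p pics; ls
python3 - <<'E'
from cell import bot
import cv2,numpy as np
for n in("scene","top"):
    cv2.imwrite(f"pics/{n}0.png",bot.read_camera(n))
    c=bot.get_calibration(n);print(n,np.round(c["intrinsics"],1).tolist(),np.round(c["R"],3).tolist(),np.round(c["t"],1).tolist())
s=bot.get_state();print(s)
E
```

```text
pics
scene [[482.0, 0.0, 255.5], [0.0, 482.0, 193.2], [0.0, 0.0, 1.0]] [[-0.76, -0.65, -0.014], [-0.246, 0.308, -0.919], [0.601, -0.695, -0.394]] [358.4, 198.8, 728.4]
top [[357.9, 0.0, 257.9], [0.0, 357.9, 191.9], [0.0, 0.0, 1.0]] [[-0.065, -0.998, 0.001], [-0.976, 0.063, -0.21], [0.21, -0.014, -0.978]] [19.1, 520.3, 800.2]
{'t': 0.1, 'joints': array([ 5.99872577e+01,  3.05361757e+00,  9.24857683e+01,  9.33704509e-04,
        8.45680307e+01, -6.81886467e+00]), 'joint_vel': array([ 0.03853417, -0.00874827, -0.13801752, -0.03491877,  0.01374746,
       -0.06985093]), 'tau': array([ 1.11659043e-03, -3.94899702e+01, -3.71365857e+01, -1.08859313e-04,
        3.79124001e-03,  3.44860268e-05]), 'tcp_pos': array([245.86685508, 573.98717864, 230.16833281]), 'tcp_rot': array([-1.79893454e+02, -1.36764258e-02,  1.56806020e+02]), 'force': array([ 0.60759969,  0.45915607, -0.134521  ]), 'moment': array([-0.04809488, -0.00946407, -0.04558329]), 'finger_force': 0.0, 'width': 1.0014427734501445}
```

View pics/scene0.png

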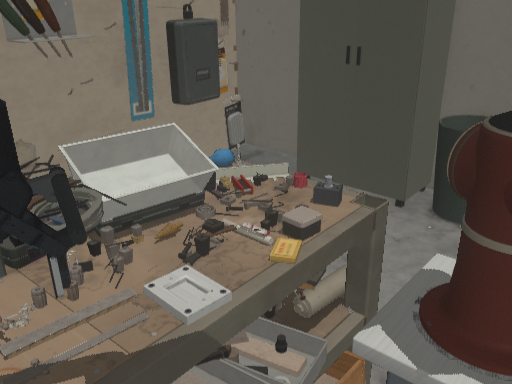

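View pics/top0.png

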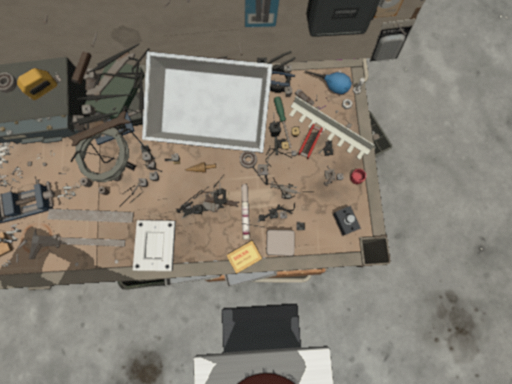

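The scene view shows the nest at about (187,292) and the block with its gauge at about (328,192). In the top view the nest is at (154,245) and the block at (347,219), with its long side nearly along the image rows. I'll get coarse positions and a first wrist look.

```bash
cat > h.py <<'E'
from cell import bot
import cv2,numpy as np
from scipy.spatial.transform import Rotation as Ro
def ray(cal,uv,z):
    K,R,t=[np.array(cal[k],float) for k in("intrinsics","R","t")]
    c=-R.T@t; d=R.T@np.linalg.solve(K,[uv[0],uv[1],1]); return c+d*(z-c[2])/d[2]
def proj(cal,X):
    K,R,t=[np.array(cal[k],float) for k in("intrinsics","R","t")]
    p=K@(R@np.array(X,float)+t); return p[:2]/p[2]
def tool():
    s=bot.get_state(); return s,Ro.from_euler('xyz',s['tcp_rot'],degrees=True).as_matrix()
E
python3 - <<'E'
from h import *
c=bot.get_calibration("top")
print("nest",ray(c,(154,245),16),"block top",ray(c,(347,219),50))
s,R=tool();print(np.round(R,3))
w=bot.get_calibration("wrist");Rw=np.array(w["R"]);C=-Rw.T@w["t"]
print("cam in tool",R.T@(C-s['tcp_pos']),np.round(R.T@Rw.T,3),w["intrinsics"])
w_im=bot.read_camera("wrist")
t=cv2.resize(bot.read_camera("top")[170:290,110:390],None,fx=2.8,fy=2.8,interpolation=cv2.INTER_CUBIC)
im=np.zeros((600,800,3),np.uint8);im[:264,:784]=t[:264,:784];im[264:]=cv2.resize(w_im,(448,336))[:, :448].shape and np.pad(cv2.resize(w_im,(448,336)),((0,0),(0,352),(0,0)))
cv2.imwrite("pics/a.png",im)
E
```

```text
nest [413.71495252 244.73168992  16.        ] block top [ 442.31189301 -221.02785249   50.        ]
[[-0.919  0.394 -0.001]
 [ 0.394  0.919 -0.002]
 [ 0.    -0.002 -1.   ]]
cam in tool [  65.9736688    -0.73579307 -141.98915074] [[-0.    -0.964 -0.265]
 [ 1.    -0.    -0.   ]
 [ 0.    -0.265  0.964]] [[344.65828351   0.         256.85320012]
 [  0.         344.65828351 192.12897665]
 [  0.           0.           1.        ]]
```

View pics/a.png

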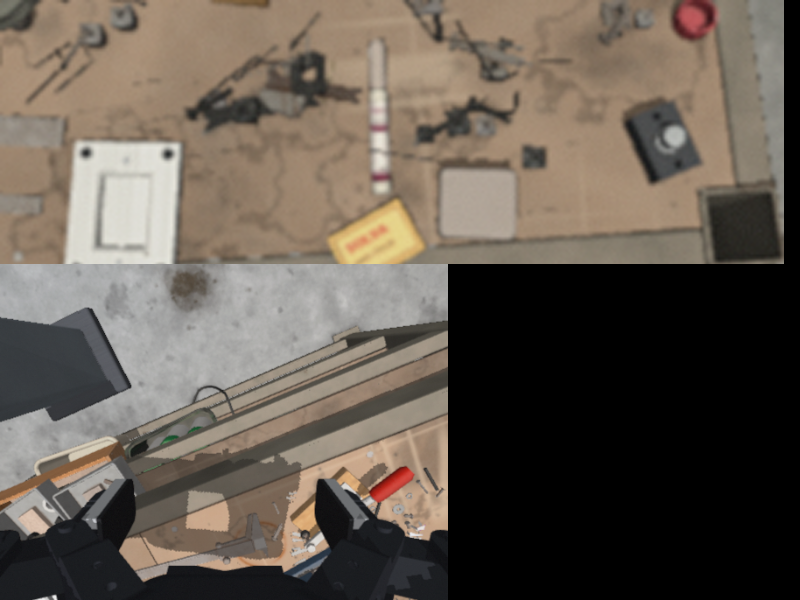

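The upper crop shows the nest's long side nearly along world x and the block's long side about 24° off it, with both clear of bystanders. I'll move above the nest first.

```bash
cat >> h.py <<'E'
def go(p,yaw):
    "shift and turn, in tool axes, from the present pose to TCP p pointing down at yaw"
    s,R=tool(); R2=Ro.from_euler('xyz',[180,0,yaw],degrees=True).as_matrix()
    print("travel",np.round(R.T@(np.array(p)-s['tcp_pos']),1).tolist(),"turn",np.round(Ro.from_matrix(R.T@R2).as_rotvec(degrees=True),2).tolist())
E
python3 -m jog '{"travel":[[-284,-236,30],[-284,-236,30],[-284,-236,30],[-284,-236,30],[-284,-236,30]],"turn":[[0,0,-23],[0,0,-23],[0,0,-23],[0,0,-23],[0,0,-23]],"gripper":[1,1,1,1,1]}'
python3 -c "
from h import *
go([414,245,200],180);print(bot.get_state()['joints'])"
```

```text
t: 0.7
tcp_pos: [359.2, 352.4, 210.9]
tcp_rot: [180.0, 0.0, 179.8]
force: [0.6, 0.9, -0.1]
width: 1.0
finger_force: 0.0
travel [-55.1, -107.3, 10.9] turn [0.0, 0.01, -0.15]
[ 3.59843543e+01 -1.32758898e+01  1.09627041e+02 -6.68826412e-03
  8.36387512e+01 -5.38644417e+01]
```

```bash
python3 -m jog '{"travel":[[-55,-107,11],[-55,-107,11],[-55,-107,11],[-55,-107,11],[-55,-107,11]],"turn":[[0,0,0],[0,0,0],[0,0,0],[0,0,0],[0,0,0]],"gripper":[1,1,1,1,1]}'
python3 - <<'E'
from h import *
c=bot.get_calibration("wrist");im=bot.read_camera("wrist");np.savez("nest.npz",im=im,**c)
print(bot.get_state()['tcp_pos'],bot.get_state()['tcp_rot'])
cv2.imwrite("pics/n1.png",cv2.resize(im,(768,576)))
E
```

```text
t: 1.2
tcp_pos: [413.4, 247.1, 200.2]
tcp_rot: [180.0, -0.0, 179.8]
force: [-0.3, 1.0, 0.5]
width: 1.001
finger_force: 0.0
[413.17540299 247.62133792 200.2828038 ] [ 1.79972868e+02 -8.70688970e-03  1.79827791e+02]
```

View pics/n1.png

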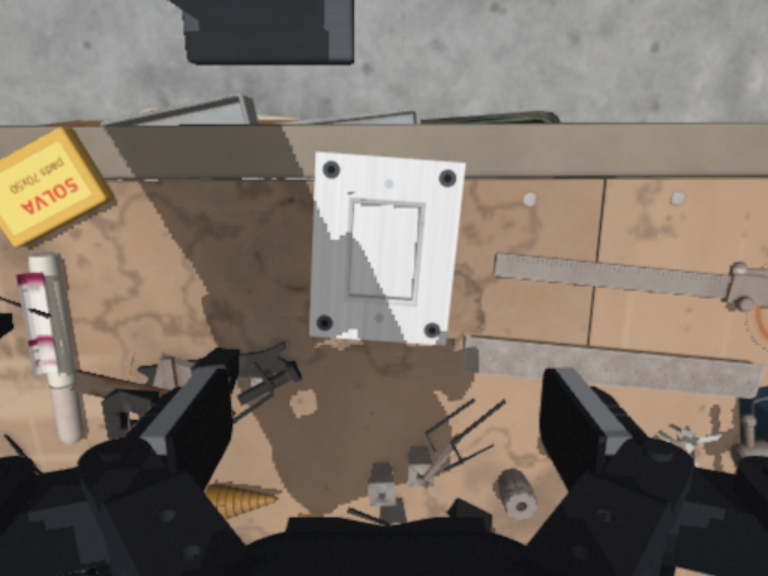

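The nest is seen whole: the screws are at about (331,170), (448,178), (432,330), (324,323) in the 1.5x picture, and the pocket is centred near (386,250). I'll compute its pose from the screws and from the plate outline.

Run:
```python
from h import *
d=np.load("nest.npz");im=d["im"];g=cv2.cvtColor(im,cv2.COLOR_BGR2GRAY)
P=[]
for u,v in[(331,170),(448,178),(432,330),(324,323)]:
    x,y=int(u/1.5),int(v/1.5);r=7;w=g[y-r:y+r+1,x-r:x+r+1].astype(float)
    k=np.clip(np.median(w)*.65-w,0,None);yy,xx=np.mgrid[y-r:y+r+1,x-r:x+r+1]
    P.append(ray(d,((k*xx).sum()/k.sum(),(k*yy).sum()/k.sum()),16)[:2])
P=np.array(P);print(np.round(P,1).tolist(),"screws centre",P.mean(0))
for a,b in((0,3),(1,2),(0,1),(3,2)):
    e=P[b]-P[a];print(np.linalg.norm(e),np.degrees(np.arctan2(e[1],e[0])))
# outline: low saturation plate
hsv=cv2.cvtColor(im,cv2.COLOR_BGR2HSV)
print("sat/val plate",hsv[190,225],hsv[215,220],hsv[160,290],"bench",hsv[190,195],hsv[150,330],"pocket",hsv[180,240],hsv[150,250])
m=((hsv[...,1]<40)&(hsv[...,2]>90)).astype(np.uint8);m[:98]=0;m[:,:195]=0;m[:,315:]=0;m[235:]=0
m=cv2.morphologyEx(m,cv2.MORPH_OPEN,np.ones((3,3)))
c=max(cv2.findContours(m,0,1)[0],key=cv2.contourArea);W=np.array([ray(d,p,16)[:2] for p in c[:,0].astype(float)],np.float32)
print(cv2.minAreaRect(W))
# pocket lines: gradient profile across
cv2.imwrite("pics/n2.png",np.hstack([cv2.resize(im[95:240,200:320],None,fx=4,fy=4,interpolation=cv2.INTER_CUBIC)]))
```

```text
[[360.2, 212.7], [365.8, 284.4], [465.4, 276.8], [459.8, 205.0]] screws centre [412.81464551 244.72573347]
99.92004676719263 -4.434755193191393
99.8659165035646 -4.371805251714237
71.97510314992998 85.54249928686505
72.08482306725261 85.58560662478766
sat/val plate [ 90   2 142] [105  19  54] [  0   0 230] bench [14 74 83] [ 14  79 165] pocket [120   2 144] [  0   0 232]
((412.44989013671875, 244.91677856445312), (93.53057098388672, 121.20867156982422), 85.6550064086914)
```

View pics/n2.png

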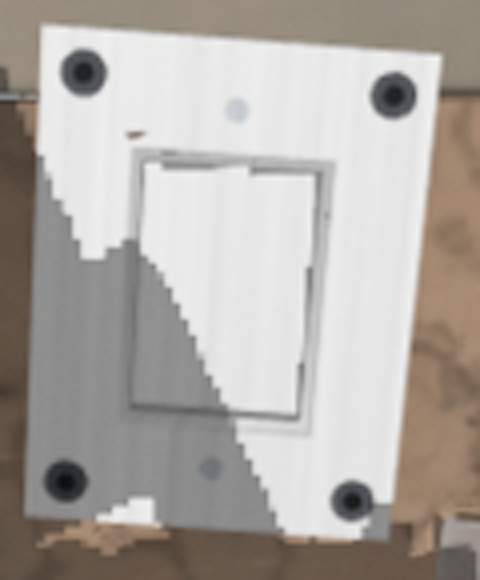

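Nest pose: (412.7, 244.8), yaw −4.4°. The screw spacing comes out at 100 × 72, so the measurement is consistent. Now to the block.

```bash
python3 -m jog '{"travel":[[-29,-468,0],[-29,-468,0],[-29,-468,0],[-29,-468,0],[-29,-468,0]],"turn":[[0,0,-24],[0,0,-24],[0,0,-24],[0,0,-24],[0,0,-24]],"gripper":[1,1,1,1,1]}'
python3 -c "
from h import *
go([442,-221,160],204);print(bot.get_state()['joints'])"
```

```text
t: 1.75
tcp_pos: [427.4, 19.7, 200.8]
tcp_rot: [-180.0, 0.1, -155.9]
force: [1.2, -0.4, -0.2]
width: 1.0
finger_force: 0.0
travel [84.9, -225.7, 40.7] turn [-0.02, 0.07, 0.06]
[-7.36509468e+00 -2.48453268e+01  1.19479973e+02  2.30231391e-02
  8.52959067e+01 -1.21431375e+02]
```

```bash
python3 -m jog '{"travel":[[85,-226,41],[85,-226,41],[85,-226,41],[85,-226,41],[85,-226,41]],"turn":[[0,0,0],[0,0,0],[0,0,0],[0,0,0],[0,0,0]],"gripper":[1,1,1,1,1]}'
python3 -m jog '{"travel":[[0,0,0],[0,0,0]],"turn":[[0,0,0],[0,0,0]],"gripper":[1,1]}'
python3 - <<'E'
from h import *
c=bot.get_calibration("wrist");im=bot.read_camera("wrist");np.savez("blk.npz",im=im,**c)
print(bot.get_state()['tcp_pos'],bot.get_state()['tcp_rot'])
cv2.imwrite("pics/b1.png",cv2.resize(im,(768,576)))
E
```

```text
t: 2.25
tcp_pos: [441.5, -222.4, 159.3]
tcp_rot: [-180.0, 0.0, -156.1]
force: [0.7, 1.3, 0.0]
width: 1.0
finger_force: 0.0
t: 2.45
tcp_pos: [441.3, -220.8, 159.0]
tcp_rot: [179.9, -0.0, -156.2]
force: [0.2, 1.1, 0.0]
width: 1.002
finger_force: 0.0
[ 441.40934243 -220.16392106  159.28358307] [ 1.79954096e+02  9.27545923e-03 -1.56109867e+02]
```

View pics/b1.png

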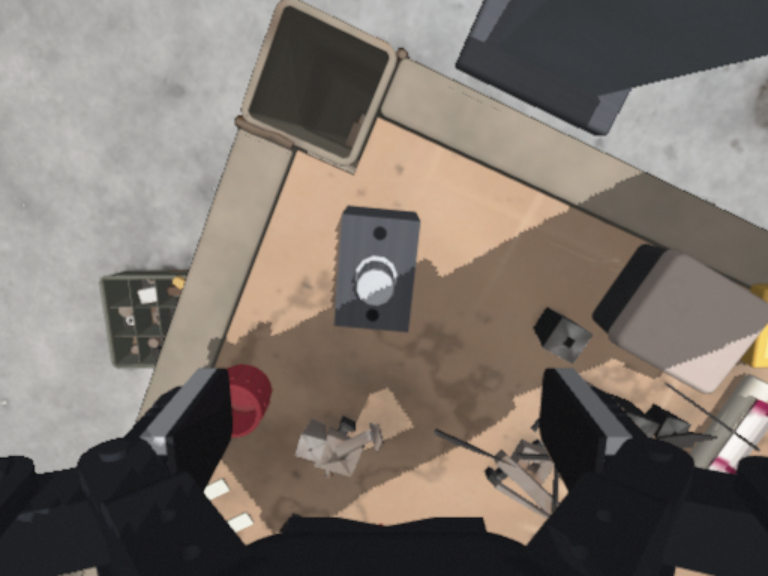

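The block is centred near (376,275), with tapped holes at (380,233) and (372,315) and top face corners at about (342,217), (417,220), (408,332), (335,326). I'll compute its pose.

Run:
```python
from h import *
d=np.load("blk.npz");im=d["im"];g=cv2.cvtColor(im,cv2.COLOR_BGR2GRAY)
P=[]
for u,v in[(380,233),(372,315)]:
    x,y=round(u/1.5),round(v/1.5);r=6;w=g[y-r:y+r+1,x-r:x+r+1].astype(float)
    k=np.clip(np.median(w)*.7-w,0,None);yy,xx=np.mgrid[y-r:y+r+1,x-r:x+r+1]
    P.append(ray(d,((k*xx).sum()/k.sum(),(k*yy).sum()/k.sum()),40)[:2])
P=np.array(P);e=P[1]-P[0];print("holes",np.round(P,1).tolist(),P.mean(0),np.linalg.norm(e),np.degrees(np.arctan2(e[1],e[0])))
# edges: subpixel along normals of the 4 sides of the top face (corners /1.5), line fits
C=np.array([(342,217),(417,220),(408,332),(335,326)],float)/1.5;L=[]
for i in range(4):
    a,b=C[i],C[(i+1)%4];t=(b-a)/np.linalg.norm(b-a);n=np.array([t[1],-t[0]]);pts=[]
    for f in np.linspace(.12,.88,25):
        s=np.arange(-5,5.01,.25);q=a+f*(b-a)+s[:,None]*n
        v=cv2.remap(g.astype(np.float32),q[:,:1].astype(np.float32),q[:,1:].astype(np.float32),1).ravel()
        k=np.abs(np.gradient(cv2.GaussianBlur(v[None],(5,1),0)[0]))
        j=np.argmax(k);pts.append(ray(d,a+f*(b-a)+s[j]*n,40)[:2])
    l=cv2.fitLine(np.array(pts,np.float32),cv2.DIST_HUBER,0,.01,.01).ravel();L.append(l)
    print(i,"ang",np.degrees(np.arctan2(l[1],l[0])))
def X(l,m):
    s=np.linalg.solve(np.c_[l[:2],-m[:2]],m[2:]-l[2:]);return l[2:]+s[0]*l[:2]
Q=np.array([X(L[i-1],L[i]) for i in range(4)]);print(np.round(Q,1).tolist(),Q.mean(0),[round(float(np.linalg.norm(Q[i]-Q[i-1])),1) for i in range(4)])
```

```text
holes [[420.6, -234.5], [462.2, -220.5]] [ 441.40377054 -227.49590319] 43.909174839482326 18.526764319647544
0 ang -71.72231
1 ang 18.407946
2 ang -71.3505
3 ang 19.055424
[[419.8999938964844, -257.8999938964844], [406.79998779296875, -218.1999969482422], [463.5, -199.3000030517578], [476.6000061035156, -238.3000030517578]] [ 441.7036  -228.43343] [60.0, 41.9, 59.7, 41.2]
```

```bash
python3 -c "
from h import *
go([441.4,-227.7,70],198.6);go([441.4,-227.7,10],198.6)"
```

```text
travel [3.1, -7.0, 89.3] turn [0.05, 0.01, 5.29]
travel [3.1, -7.0, 149.3] turn [0.05, 0.01, 5.29]
```

```bash
python3 -m jog '{"travel":[[3,-7,35],[3,-7,75],[3,-7,110],[3,-7,135],[3,-7,149]],"turn":[[0,0,5.3],[0,0,5.3],[0,0,5.3],[0,0,5.3],[0,0,5.3]],"gripper":[1,1,1,1,1]}'
python3 -m jog '{"travel":[[0,0,0],[0,0,0]],"turn":[[0,0,0],[0,0,0]],"gripper":[1,1]}'
python3 - <<'E'
from h import *
im=bot.read_camera("wrist");c=bot.get_calibration("wrist")
print(proj(c,[441.4,-227.7,66]),proj(c,[441.4,-227.7,40]));go([441.4,-227.7,10],198.6)
cv2.imwrite("pics/b2.png",cv2.resize(im,(640,480)))
E
```

```text
t: 3.0
tcp_pos: [440.3, -226.1, 8.3]
tcp_rot: [179.8, -0.1, -161.3]
force: [0.2, -0.2, 0.5]
width: 1.002
finger_force: 0.0
t: 3.2
tcp_pos: [442.1, -228.7, 11.6]
tcp_rot: [-179.9, 0.1, -161.4]
force: [-0.4, 0.5, 0.5]
width: 1.0
finger_force: 0.0
[266.65023322 328.60424866] [264.91719622 283.09380586]
travel [0.5, 1.8, 2.2] turn [-0.15, 0.11, -0.03]
```

View pics/b2.png

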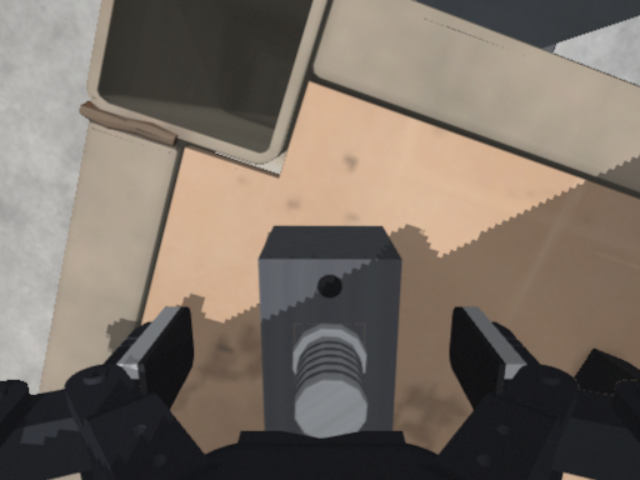

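The block is square between the pads, spanning columns 260–400 against pad faces at 192 and 450. The gauge head at (331,408) lies where I predicted it. Closing.

```bash
python3 -m jog '{"travel":[[0,0,0],[0,0,0],[0,0,0],[0,0,0],[0,0,0]],"turn":[[0,0,0],[0,0,0],[0,0,0],[0,0,0],[0,0,0]],"gripper":[-1,-1,-1,-1,-1]}' 70
python3 -m jog '{"travel":[[0,0,0],[0,0,0],[0,0,0],[0,0,0],[0,0,0]],"turn":[[0,0,0],[0,0,0],[0,0,0],[0,0,0],[0,0,0]],"gripper":[-1,-1,-1,-1,-1]}'
```

```text
t: 3.75
tcp_pos: [441.1, -228.2, 11.3]
tcp_rot: [179.9, 0.0, -161.5]
force: [-2.1, 5.4, 8.2]
width: 0.459
finger_force: 73.5
t: 4.25
tcp_pos: [441.1, -228.2, 11.4]
tcp_rot: [179.9, 0.0, -161.5]
force: [-1.7, 4.7, 7.1]
width: 0.452
finger_force: 73.4
```

```bash
python3 -m jog '{"travel":[[0,0,-10],[0,0,-30],[0,0,-55],[0,0,-75],[0,0,-85]],"turn":[[0,0,0],[0,0,0],[0,0,0],[0,0,0],[0,0,0]],"gripper":[-1,-1,-1,-1,-1]}'
python3 -c "
from h import *
print(bot.get_state()['width']);go([427,0,100],187);go([412.7,244.8,100],175.6)"
```

```text
t: 4.75
tcp_pos: [440.9, -229.1, 96.3]
tcp_rot: [-179.9, 0.0, -161.5]
force: [1.0, -0.1, -8.3]
width: 0.456
finger_force: 72.2
0.4564900737446228
travel [-59.5, 221.7, -3.9] turn [-0.06, 0.03, 11.5]
travel [-123.6, 458.4, -4.1] turn [-0.05, 0.03, 22.9]
```

Lifted (load −8 N). Carrying it to above the nest.

```bash
python3 -m jog '{"travel":[[-5,18,-1],[-14,55,-3],[-25,92,-4],[-35,130,-4],[-46,170,-4]],"turn":[[0,0,1],[0,0,4],[0,0,6],[0,0,8],[0,0,10]],"gripper":[-1,-1,-1,-1,-1]}'
python3 -m jog '{"travel":[[-2,40,0],[-4,80,0],[-6,120,0],[-8,160,0],[-10,200,0]],"turn":[[0,0,2],[0,0,4],[0,0,6],[0,0,8],[0,0,10]],"gripper":[-1,-1,-1,-1,-1]}'
python3 -c "
from h import *
go([412.7,244.8,90],175.6)"
```

```text
t: 5.25
tcp_pos: [429.0, -51.7, 97.8]
tcp_rot: [179.9, -0.1, -171.6]
force: [1.1, -0.4, -7.6]
width: 0.461
finger_force: 72.7
t: 5.75
tcp_pos: [409.2, 147.3, 97.9]
tcp_rot: [-180.0, -0.1, 178.4]
force: [0.0, -0.2, -8.1]
width: 0.456
finger_force: 72.7
travel [-0.8, 97.5, 7.8] turn [-0.05, -0.12, 2.82]
```

```bash
python3 -m jog '{"travel":[[0,35,3],[-1,65,8],[-1,88,18],[-1,97,30],[-1,97.5,38]],"turn":[[0,0,1],[0,0,2],[0,0,2.8],[0,0,2.8],[0,0,2.8]],"gripper":[-1,-1,-1,-1,-1]}'
python3 -m jog '{"travel":[[0,0,0],[0,0,0],[0,0,0]],"turn":[[0,0,0],[0,0,0],[0,0,0]],"gripper":[-1,-1,-1]}'
python3 - <<'E'
from h import *
s=bot.get_state();c=bot.get_calibration("wrist");im=bot.read_camera("wrist");np.savez("car.npz",im=im,tcp=s['tcp_pos'],**c)
print(s['tcp_pos'],s['tcp_rot'],s['force'])
for z in(6+s['tcp_pos'][2]-11.4+34,):pass
go([412.7,244.8,60],175.6)
cv2.imwrite("pics/c1.png",cv2.resize(im,(768,576)))
E
```

```text
t: 6.25
tcp_pos: [412.7, 243.9, 59.1]
tcp_rot: [-179.9, -0.2, 175.8]
force: [-1.3, -0.5, -8.1]
width: 0.455
finger_force: 73.0
t: 6.55
tcp_pos: [414.9, 243.0, 61.8]
tcp_rot: [180.0, 0.0, 175.6]
force: [-0.0, -0.4, -8.2]
width: 0.451
finger_force: 73.1
[414.92253219 242.99679712  61.79243645] [1.79990395e+02 4.82196285e-02 1.75642636e+02] [-0.03340204 -0.43342537 -8.20915117]
travel [2.5, 1.5, 2.0] turn [0.02, 0.07, 0.05]
```

View pics/c1.png

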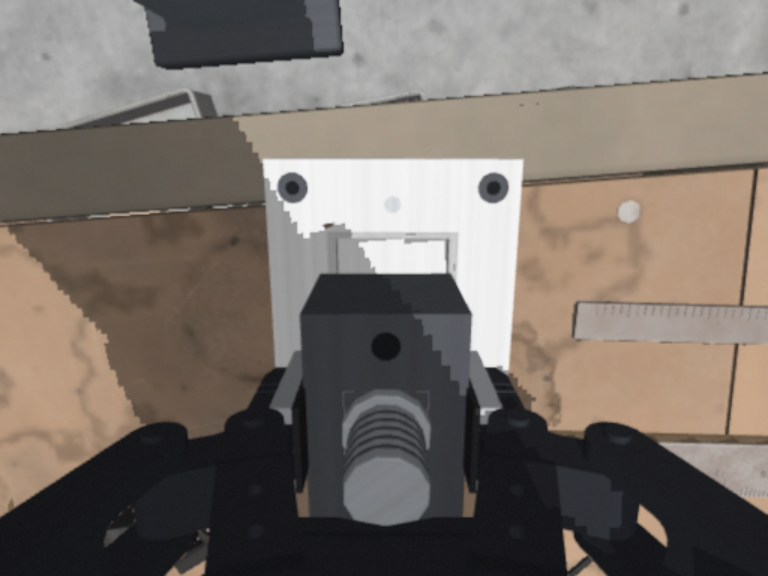

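The held block is square to the nest and slightly left of centre. The front hole is at (386,347), the front top edge at row 314 (cols 303–469), and two screws at (292,187) and (493,187). I'll compute the relative offset.

```bash
cat > rel.py <<'E'
from h import *
def blob(g,u,v,r,f=.7):
    w=g[v-r:v+r+1,u-r:u+r+1].astype(float);k=np.clip(np.median(w)*f-w,0,None);yy,xx=np.mgrid[v-r:v+r+1,u-r:u+r+1]
    return (k*xx).sum()/k.sum(),(k*yy).sum()/k.sum()
def edge(g,a,b,n):
    "strongest-gradient points about the line a-b"
    a,b,n=map(np.array,(a,b,n));o=[]
    for f in np.linspace(.1,.9,20):
        s=np.arange(-5,5.01,.25);q=(a+f*(b-a)+s[:,None]*n).astype(np.float32)
        v=cv2.GaussianBlur(cv2.remap(g.astype(np.float32),q[:,:1].copy(),q[:,1:].copy(),1).ravel()[None],(5,1),0)[0]
        o.append(q[np.argmax(abs(np.gradient(v)))])
    return np.array(o)
E
python3 - <<'E'
from rel import *
d=np.load("car.npz");g=cv2.cvtColor(d["im"],cv2.COLOR_BGR2GRAY);zt=d["tcp"][2]-11.4+40
S=np.array([ray(d,blob(g,195,125,10),16)[:2],ray(d,blob(g,329,125,10),16)[:2]]);e=S[1]-S[0];a=np.arctan2(e[1],e[0])-np.pi/2
u=np.array([np.cos(a),np.sin(a)]);nest=S.mean(0)+50*u
print("screws",S.round(1).tolist(),np.linalg.norm(e),"nest yaw",np.degrees(a),"nest",nest)
h=ray(d,blob(g,257,231,9),zt)[:2]
W=lambda q:np.array([ray(d,p,zt)[:2] for p in q],np.float32)
for nm,A in(("front",W(edge(g,(204,209.3),(311,209.3),(0.,1.)))),("left",W(edge(g,(201.5,212),(201.5,235),(1.,0.)))),("right",W(edge(g,(313,212),(313,235),(1.,0.))))):
    l=cv2.fitLine(A,cv2.DIST_HUBER,0,.01,.01).ravel();v=np.array([-u[1],u[0]])
    print(nm,"ang",np.degrees(np.arctan2(l[1],l[0])),"median offset from nest (x,y)",np.median((A-nest)@u),np.median((A-nest)@v))
print("hole->block centre rel. nest",(h-nest)@u+22,(h-nest)@v,"tcp rel nest",(d["tcp"][:2]-nest)@u,(d["tcp"][:2]-nest)@v)
E
```

```text
screws [[360.3, 212.6], [365.9, 284.3]] 71.94625485529632 nest yaw -4.444209933824473 nest [412.94519783 244.57070907]
front ang 86.18938 median offset from nest (x,y) -27.08887686329011 -2.271865810999941
left ang -3.170467 median offset from nest (x,y) -21.667651188737427 -22.378615466274162
right ang -1.8759186 median offset from nest (x,y) -21.715970804645075 17.296473806967455
hole->block centre rel. nest 5.391018137269967 -4.199626031314227 tcp rel nest 2.0933488529468858 -1.4159592497901634
```

```bash
python3 -m jog '{"travel":[[1,1,5],[2,2,12],[2.7,2.2,20],[2.7,2.2,26],[2.7,2.2,29]],"turn":[[0,0,0],[0,0,0],[0,0,0],[0,0,0],[0,0,0]],"gripper":[-1,-1,-1,-1,-1]}'
python3 -m jog '{"travel":[[0,0,0],[0,0,0],[0,0,0]],"turn":[[0,0,0],[0,0,0],[0,0,0]],"gripper":[-1,-1,-1]}'
python3 - <<'E'
from rel import *
s=bot.get_state();c=bot.get_calibration("wrist");im=bot.read_camera("wrist");np.savez("car2.npz",im=im,tcp=s['tcp_pos'],**c)
print(s['tcp_pos'],s['tcp_rot'],s['force'])
cv2.imwrite("pics/c2.png",cv2.resize(im,(768,576)))
E
```

```text
t: 7.1
tcp_pos: [411.0, 245.6, 30.9]
tcp_rot: [-179.9, -0.1, 175.7]
force: [0.0, -1.5, -8.5]
width: 0.455
finger_force: 73.0
t: 7.4
tcp_pos: [412.4, 246.1, 32.7]
tcp_rot: [180.0, 0.0, 175.7]
force: [0.3, -0.9, -8.8]
width: 0.458
finger_force: 73.1
[412.35270403 246.13413589  32.74412444] [1.79979097e+02 4.35041405e-02 1.75707081e+02] [ 0.34395837 -0.86764125 -8.75473459]
```

View pics/c2.png

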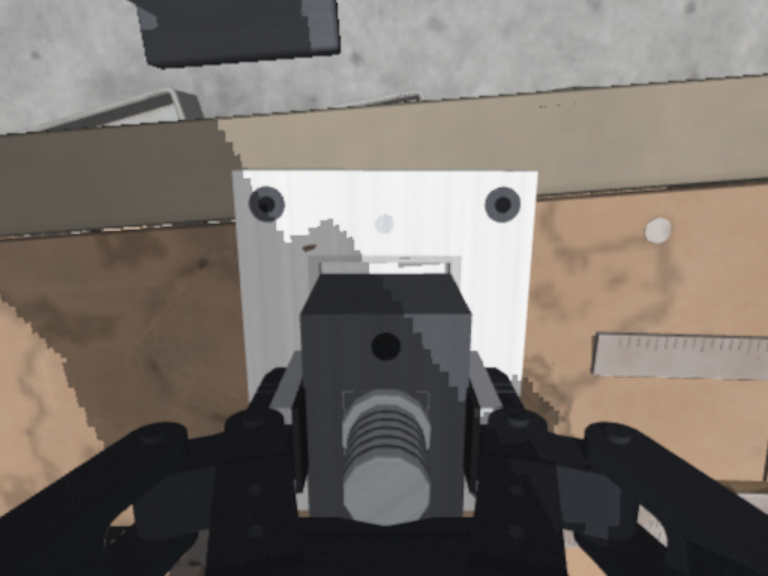

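The block's dark front face bottom edge is at row 275 (cols 320–449) and the pocket mouth just above it (row 257, cols 308–460), with screws at (267,204) and (503,204). It looks close to centred, so I'll compute the remainder.

Run:
```python
from rel import *
d=np.load("car2.npz");g=cv2.cvtColor(d["im"],cv2.COLOR_BGR2GRAY);zb=d["tcp"][2]-11.4;zt=zb+40
a=np.radians(-4.4);u=np.array([np.cos(a),np.sin(a)]);v=np.array([-u[1],u[0]])
S=[]
for x in(178,335):
    w=g[126:147,x-11:x+12].astype(np.uint8)
    c=cv2.HoughCircles(cv2.resize(w,None,fx=4,fy=4,interpolation=cv2.INTER_CUBIC),cv2.HOUGH_GRADIENT,1,50,param1=100,param2=10,minRadius=30,maxRadius=55)
    p=c[0,0]/4-.375;S.append(ray(d,(x-11+p[0],126+p[1]),16)[:2])
S=np.array(S);e=S[1]-S[0];nest=S.mean(0)+50*u
print("spacing",np.linalg.norm(e),"yaw",np.degrees(np.arctan2(e[1],e[0]))-90,"nest",nest)
def off(q,z): 
    A=np.array([ray(d,p,z)[:2] for p in q],np.float32)-nest;l=cv2.fitLine(A,cv2.DIST_HUBER,0,.01,.01).ravel()
    return "x %.2f y %.2f ang %.1f"%(np.median(A@u),np.median(A@v),np.degrees(np.arctan2(l[1],l[0])))
print("front top",off(edge(g,(204,209.3),(270,209.3),(0.,1.)),zt),"front bottom",off(edge(g,(216,183.3),(297,183.3),(0.,1.)),zb))
print("left",off(edge(g,(201.5,212),(201.5,233),(1.,0.)),zt),"right",off(edge(g,(313,212),(313,233),(1.,0.)),zt))
print("pocket outer",off(edge(g,(212,171.5),(300,171.5),(0.,.5)),16),"tcp",(d["tcp"][:2]-nest)@u,(d["tcp"][:2]-nest)@v)
# bottom corners via side faces: slanted left/right front-face edges meet the bottom edge
for c in((213.5,183.5),(299.5,183.5)): r=ray(d,c,zb)[:2]-nest;print("bottom corner",r@u,r@v)
```

```text
spacing 71.5038205362233 yaw -4.220338132292369 nest [412.77513599 244.4602703 ]
front top x -29.55 y -6.34 ang 85.8 front bottom x -29.36 y 0.38 ang 85.7
left x -24.67 y -19.38 ang -2.9 right x -24.73 y 20.34 ang -1.8
pocket outer x -33.83 y 0.13 ang 84.7 tcp -0.5496042915932411 1.6365237262548784
bottom corner -28.766749809458933 -19.32934215989418
bottom corner -28.826526285066187 20.082205099426314
```

Offset is +0.5, +0.45 mm, yaw within 0.3°. Lowering in.

```bash
python3 -m jog '{"travel":[[0.5,-0.4,2],[0.5,-0.4,4],[0.5,-0.4,6],[0.5,-0.4,8],[0.5,-0.4,10]],"turn":[[0,0,0],[0,0,0],[0,0,0],[0,0,0],[0,0,0]],"gripper":[-1,-1,-1,-1,-1]}'
python3 -m jog '{"travel":[[0,0,1],[0,0,2],[0,0,3],[0,0,4],[0,0,4]],"turn":[[0,0,0],[0,0,0],[0,0,0],[0,0,0],[0,0,0]],"gripper":[-1,-1,-1,-1,-1]}'
```

```text
t: 7.95
tcp_pos: [411.3, 245.6, 22.1]
tcp_rot: [-180.0, -0.0, 175.7]
force: [0.6, -0.0, -7.7]
width: 0.461
finger_force: 73.0
t: 8.45
tcp_pos: [411.3, 245.6, 18.2]
tcp_rot: [-180.0, -0.0, 175.7]
force: [-0.3, -0.3, -8.0]
width: 0.457
finger_force: 73.0
```

```bash
python3 -m jog '{"travel":[[0,0,0.4],[0,0,0.8],[0,0,1.2],[0,0,1.4],[0,0,1.4]],"turn":[[0,0,0],[0,0,0],[0,0,0],[0,0,0],[0,0,0]],"gripper":[-1,-1,-1,-1,-1]}'
```

```text
t: 8.95
tcp_pos: [411.5, 245.7, 17.4]
tcp_rot: [-180.0, -0.0, 175.7]
force: [-2.8, -1.1, -1.7]
width: 0.456
finger_force: 73.8
```

Landed at exactly the expected height. Releasing.

```bash
python3 -m jog '{"travel":[[0,0,0],[0,0,0],[0,0,0],[0,0,0],[0,0,0]],"turn":[[0,0,0],[0,0,0],[0,0,0],[0,0,0],[0,0,0]],"gripper":[0.3,0.6,1,1,1]}'
python3 -m jog '{"travel":[[0,0,-10],[0,0,-25],[0,0,-35],[0,0,-40],[0,0,-40]],"turn":[[0,0,0],[0,0,0],[0,0,0],[0,0,0],[0,0,0]],"gripper":[1,1,1,1,1]}'
python3 - <<'E'
from rel import *
s=bot.get_state();c=bot.get_calibration("wrist");im=bot.read_camera("wrist");np.savez("seat.npz",im=im,tcp=s['tcp_pos'],**c)
print(s['tcp_pos'],s['tcp_rot'],s['force'])
for x in(-30,30):
  for y in (-20,20):
    a=np.radians(-4.4);X=np.array([412.8+x*np.cos(a)-y*np.sin(a),244.6+x*np.sin(a)+y*np.cos(a),46]);print((proj(c,X)*1.5).round())
print("head",proj(c,[412.8,244.6,72])*1.5)
cv2.imwrite("pics/s.png",cv2.resize(im,(768,576)))
E
```

```text
t: 9.45
tcp_pos: [411.8, 245.8, 17.3]
tcp_rot: [180.0, 0.0, 175.7]
force: [-0.2, 0.2, 0.5]
width: 1.001
finger_force: 0.0
t: 9.95
tcp_pos: [412.2, 245.9, 58.1]
tcp_rot: [179.9, 0.1, 175.7]
force: [0.5, -0.2, -0.3]
width: 0.999
finger_force: 0.0
[412.18646053 245.91762264  58.14351489] [1.79941244e+02 1.17919619e-01 1.75703802e+02] [ 0.46105792 -0.20558521 -0.29948491]
[319. 271.]
[450. 271.]
[325. 444.]
[444. 444.]
head [384.50962945 400.48313135]
```

View pics/s.png

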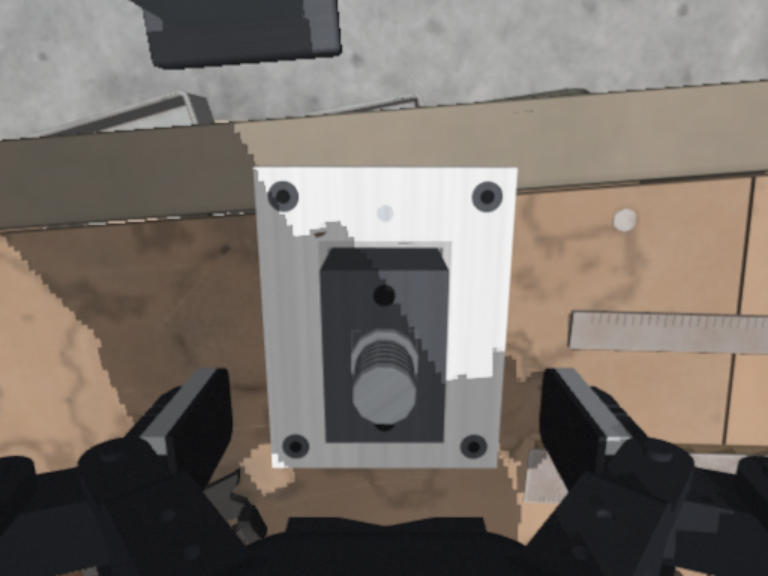

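The block is seated. Its outline (321–447 × 270–442) matches the predicted seated outline, and the head at (384,397) is as predicted for the gauge fully in and is centred between the fingers. Lowering a little and gripping the head.

```bash
python3 -m jog '{"travel":[[0,0,2],[0,0,4],[0,0,5],[0,0,5],[0,0,5]],"turn":[[0,0,0],[0,0,0],[0,0,0],[0,0,0],[0,0,0]],"gripper":[0,-0.2,-0.2,-0.2,-0.2]}' 40
python3 -m jog '{"travel":[[0,0,0],[0,0,0],[0,0,0],[0,0,0],[0,0,0]],"turn":[[0,0,0],[0,0,0],[0,0,0],[0,0,0],[0,0,0]],"gripper":[-1,-1,-1,-1,-1]}' 40
```

```text
t: 10.5
tcp_pos: [411.3, 245.5, 51.7]
tcp_rot: [-180.0, -0.0, 175.7]
force: [-0.5, -0.4, 0.6]
width: 0.401
finger_force: 0.0
t: 11.0
tcp_pos: [411.6, 245.7, 52.1]
tcp_rot: [180.0, 0.0, 175.7]
force: [0.9, -0.1, 0.3]
width: 0.194
finger_force: 39.0
```

The head is gripped with no side force. Drawing up 19 mm slowly.

```bash
python3 -m jog '{"travel":[[0,0,-1],[0,0,-2.5],[0,0,-4],[0,0,-5.5],[0,0,-7]],"turn":[[0,0,0],[0,0,0],[0,0,0],[0,0,0],[0,0,0]],"gripper":[-1,-1,-1,-1,-1]}'
python3 -m jog '{"travel":[[0,0,-2],[0,0,-4],[0,0,-6],[0,0,-8],[0,0,-9]],"turn":[[0,0,0],[0,0,0],[0,0,0],[0,0,0],[0,0,0]],"gripper":[-1,-1,-1,-1,-1]}'
```

```text
t: 11.5
tcp_pos: [411.3, 245.6, 59.0]
tcp_rot: [-180.0, -0.0, 175.7]
force: [-0.3, -0.3, -0.2]
width: 0.191
finger_force: 39.0
t: 12.0
tcp_pos: [411.5, 245.7, 68.2]
tcp_rot: [180.0, 0.0, 175.7]
force: [-0.3, 0.0, -0.7]
width: 0.195
finger_force: 39.0
```

Raised 16 mm and only the gauge's own weight is felt. 3 mm more, then check.

```bash
python3 -m jog '{"travel":[[0,0,-1],[0,0,-2],[0,0,-3],[0,0,-3],[0,0,-3]],"turn":[[0,0,0],[0,0,0],[0,0,0],[0,0,0],[0,0,0]],"gripper":[-1,-1,-1,-1,-1]}'
python3 -m jog '{"travel":[[0,0,0],[0,0,0],[0,0,0]],"turn":[[0,0,0],[0,0,0],[0,0,0]],"gripper":[-1,-1,-1]}'
python3 - <<'E'
from h import *
im=bot.read_camera("wrist");s=cv2.resize(bot.read_camera("scene")[230:330,130:250],(480,400),interpolation=cv2.INTER_CUBIC)
o=np.zeros((400,800,3),np.uint8);o[:240,:320]=cv2.resize(im,(320,240));o[:,320:]=s
cv2.imwrite("pics/f.png",o);print(bot.get_state()['tcp_pos'],bot.get_state()['force'])
E
```

```text
t: 12.5
tcp_pos: [411.4, 245.6, 70.9]
tcp_rot: [-180.0, -0.0, 175.7]
force: [-0.5, 0.5, -0.2]
width: 0.195
finger_force: 39.0
t: 12.8
tcp_pos: [411.4, 245.6, 70.9]
tcp_rot: [-180.0, -0.0, 175.7]
force: [0.4, -0.1, -1.7]
width: 0.192
finger_force: 39.0
[411.42066121 245.61575253  70.9100292 ] [-0.02788966 -0.68689823 -0.21507569]
```

View pics/f.png

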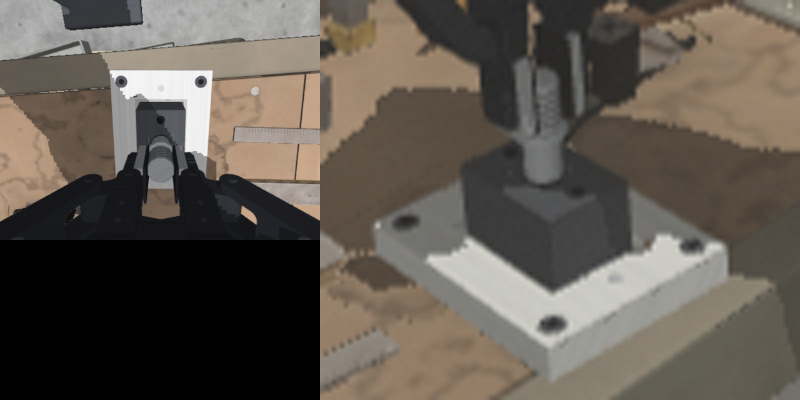

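The scene crop shows the block seated in the plate. The gauge is held and the shank is exposed at about (543,165), with the dark ring at the block's top at (543,183). The rise was 18.8 mm, so I'm handing it in.

```bash
python3 -c "
from cell import bot
print(bot.close_job())"
```

```text
the job is handed in; nothing more can be done
None
```

The block is seated in the pocket and released, and the gauge has been drawn up about 19 mm to its half-way ring and is still held there; the job is handed in, but no verdict was shown.

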